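# Sort the stage inserts into their pens

## Task

Sort the three loose microscope stage inserts from the middle of the bench into the two steel pens: each pen takes the shape (round ring or square frame) shown by the sample fixed behind it. Slide them flat along the bench, without lifting or tipping them, until each is wholly inside its pen past the mouth, and leave the other things on the bench where they are.

Things in the scene. Friction and masses are not known exactly. Their poses are not given: they have to be found in the camera images.
- ring_a: loose round stage ring, black-anodised aluminium, lying flat: 72 mm outside diameter, 50 mm round through-hole, 20 mm high, about 0.12 kg. Origin: centre of the underside, z up. Slides with a few newtons at most; closed gripper fingers fit down its hole and can drag it by its 11 mm wall. Starts in the middle strip between the pens, in any of three spots about 115 mm apart along x
- ring_b: second loose round stage ring, black-anodised aluminium, lying flat: 72 mm outside diameter, 50 mm round through-hole, 20 mm high, about 0.12 kg. Origin: centre of the underside, z up. Slides with a few newtons at most; closed gripper fingers fit down its hole and can drag it by its 11 mm wall. Starts in the middle strip between the pens, in any of three spots about 115 mm apart along x
- frame: loose square stage frame, black-anodised aluminium, lying flat: 72 x 72 mm outside, 50 x 50 mm square through-hole, walls 11 mm thick, 20 mm high, about 0.14 kg. Origin: centre of the underside; x and y along its sides, z up. Same spots as the rings, turned up to 30 degrees; slides and can be dragged by its hole in the same way
- pen_left: fixed three-sided pen left (+y) of the middle strip: bare steel walls 28 mm high, 6 mm thick, standing on the bench, no floor, no sill. Inside 340 mm along its x, 130 mm along its y; its whole -y side is open. Origin: on the bench, centre of the inside; in its frame the mouth is at y = -65 mm, the back wall's inner face at y = +65 mm
- pen_right: fixed three-sided pen right (-y) of the middle strip: bare steel walls 28 mm high, 6 mm thick, standing on the bench, no floor, no sill. Inside 340 mm along its x, 130 mm along its y; its whole +y side is open. Origin: on the bench, centre of the inside; in its frame the mouth is at y = +65 mm, the back wall's inner face at y = -65 mm
- sample_ring: fixed sample behind the back wall of one pen, showing what that pen takes; it may be behind either: y > 0 means the left pen, y < 0 the right. White pedestal 85 x 85 x 30 mm, origin at the centre of its underside; on top a stage ring like the loose ones, its top 50 mm above the bench
- sample_frame: fixed sample behind the back wall of one pen, showing what that pen takes; it may be behind either: y > 0 means the left pen, y < 0 the right. White pedestal 85 x 85 x 30 mm, origin at the centre of its underside; on top a stage frame like the loose one, its top 50 mm above the bench
- jar: bystander, loose, to be left alone: small closed glass jar, 32 mm across, 45 mm high, on the robot's side of the stage inserts, left of the middle line. Origin: centre of the underside
- dish: bystander, loose, to be left alone: shallow open glass dish, 60 mm across, 16 mm high, beyond the stage inserts. Origin: centre of the underside
- weight: bystander, loose, to be left alone: upright brass check weight, 26 mm across, 30 mm high, on the robot's side of the stage inserts, right of the middle line. Origin: centre of the underside
- screwdriver: bystander, loose, to be left alone: screwdriver with a black handle, 160 mm long, lying flat, beyond the right pen, on the far side of the bench. Origin: on its underside, about the middle of its length
Things that resemble listed ones, but are neither listed nor needed, are in the scene too. Leave any blue, orange or red look-alike of the sample_ring alone.

How it is judged:
By the outcome, as a careful person would: the job done as asked, in the order asked, and still so for the second after the job is handed in, with the robot touching nothing.
It also fails if it takes over 58 s, if anything falls off the work surface, if the arm or the gripper's body presses on something with over 40 N, if the wrist force passes 120 N, or if a joint passes its speed limit or range.

## Robot

A 6-joint arm with a two-finger parallel gripper is mounted at the origin on the work surface. World frame = base frame: x ahead of the robot, y to its left, z up, the work surface at z = 0. Lengths are in m, angles in rad, forces in N, time in s.
With the tool pointing down it reaches from about 0.35 to 0.8 m from the base axis. Payload 7.3 kg.
Tool frame: the origin (TCP) lies at the very end of the fingers, on their centre line; the grasp point (between the pads) lies 19 mm behind it; z points along the fingers, y is the line along which they close (so a half turn about z gives the same grasp; the last joint's range is limited). The gripper opens to 85 mm and grips with 20 to 120 N. Pads are 22 mm wide; open, the fingers measure 114 mm over their backs; the gripper's body (76 mm by 85 mm) begins 54 mm behind the grasp point. The pads swing forward as they close: fully open they stand 13 mm farther back than shut.
Start: joints at [-1.316, 0.342, 1.524, -0, 1.275, -0.146], TCP at [0.205, -0.483, 0.231] pointing down, gripper open.
Joint ranges: [-2.53, 2.53], [-0.77, 2.02], [0.04, 2.7], [-1, 4.14], [0.28, 2.66], [-3.11, 3.11]. Speed limits (rad/s): [2.57, 2.57, 3.14, 3.14, 3.14, 3.14].

## Interface

Orientations are given as [roll, pitch, yaw] about the fixed x, y, z axes, in that order (R = Rz(yaw) Ry(pitch) Rx(roll)).
In Python, from plant import env, viewer gives the robot as it stands.
- The arm moves only by the shell command python3 -m inch 'ROWS' [FORCE]. ROWS is a JSON object of lists of equal length, an entry for each row: "offset": the shift along the tool's x, y, z in m, a list of three; "delta_rot": the turn, a rotation vector about the tool's x, y, z in degrees, a list of three; "grip": the finger opening in m, from 0 to 0.0854. In form: {"offset": [[dx, dy, dz], ...], "delta_rot": [[ax, ay, az], ...], "grip": [grip, ...]}. A call has 1 to 12 rows; each row shifts and turns the commanded pose from where the row before left it, along the tool's axes as they then stand; what a row does not reach is not made up. A row lasts 1/12 s, in which the tool goes at most 41.7 mm and 7.16 degrees, less where a joint would pass 70% of its speed; a pose out of reach is approached as far as the arm can. A call with a gripper value outside its range is refused whole. The fingers move at their own pace and stop on an object; FORCE is the grip in N (left out, the last holds). Time passes only in rows, so rows that do not move let the fingers close. It gives the time, the measured TCP pose, the force, the opening and the grip force at its end, in the units of the state.
- env.get_state(): the state, without advancing time (a new reading comes with each control period).
- viewer.grab_frame(name): name is "scene" or "top" or "wrist"; returns a dict with "image" (400x640x3 uint8, red, green, blue), "fx", "fy", "cx", "cy" (pixels), "pose" (4x4, takes a point from camera to world coordinates); the wrist camera has in their place "mount" (4x4, takes a point from camera to tool coordinates, whose origin is the TCP and whose axes are the flange's). Camera axes: x right, y down, z forward; pixel columns grow to the right and rows downward; lengths in m; the calibration is good to about 2 mm. A picture is of the moment at which its call begins: read the wrist's pose just before it. There is no depth.
- env.close_job(): hands the job in; it is judged then, once.
The state is a dict: "time": time; "joints": joint angles; "dq": joint speeds; "tau": joint torques, N m; "position": TCP position; "tcp_rot": TCP orientation; "contact_force": force on the tool from outside, world axes, zero at the start; "moment": the same for the moment, N m; "width": finger opening in m; "grip_force": force on a finger pad.
Only numpy, scipy, OpenCV 4.12 (cv2) and the standard library are available. Lean on these libraries where they do the work, as an engineer would, in place of code of your own. Each camera call takes 0.05 s, during which the arm holds its last target. There are 200 camera calls.

## Working session

There is one attempt and no reset: what is moved stays moved. The work goes in short steps, Python scripts to look and compute and a shell command to move; the robot and the scene stay as the last step left them, time stands still between calls to the robot, and variables do not carry over. Pictures are saved under pics/ and viewed, at most 10 in all, crops included, and the job is handed in when it is done.

```bash
ls; mkdir -p pics; python3 - <<'E'
from plant import env, viewer
import cv2,numpy as np
s=env.get_state();print({k:np.round(v,3).tolist() for k,v in s.items()})
for n in("top","scene"):
    f=viewer.grab_frame(n);cv2.imwrite(f"pics/{n}0.png",f["image"][:,:,::-1]);print(n,f["fx"],f["fy"],f["cx"],f["cy"],np.round(f["pose"],4).tolist())
E
```

```text
pics
{'time': 0.0, 'joints': [-1.316, 0.343, 1.525, 0.0, 1.275, -0.146], 'dq': [-0.0, 0.001, 0.001, 0.001, -0.002, -0.0], 'tau': [-0.0, -43.367, -24.601, -0.0, 0.008, 0.0], 'position': [0.205, -0.483, 0.231], 'tcp_rot': [-3.14, -0.0, 0.401], 'contact_force': [0.088, -0.357, -0.296], 'moment': [-0.04, 0.035, 0.013], 'grip_force': 0.0, 'width': 0.085}
top 363.5625523979799 363.5625523979799 315.50868614185345 206.18204744599316 [[-0.0215, -0.998, 0.0599, 0.4143], [-0.9994, 0.023, 0.0252, 0.0763], [-0.0266, -0.0593, -0.9979, 1.3159], [0.0, 0.0, 0.0, 1.0]]
scene 495.15093582066845 495.15093582066845 323.049231911285 198.17411565982476 [[-0.393, 0.6737, -0.6259, 1.4113], [0.9195, 0.2973, -0.2574, 0.466], [0.0127, -0.6766, -0.7362, 1.1511], [0.0, 0.0, 0.0, 1.0]]
```

View pics/top0.png

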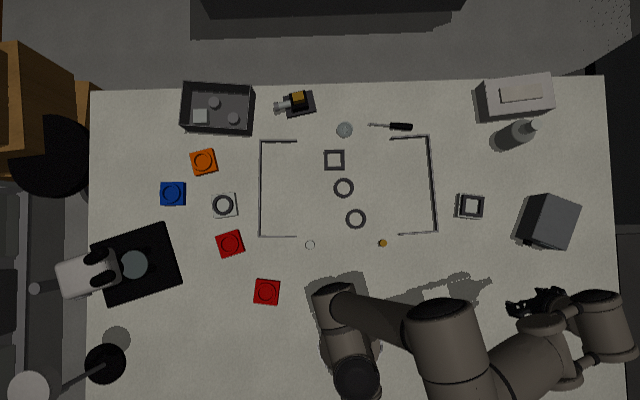

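View pics/scene0.png

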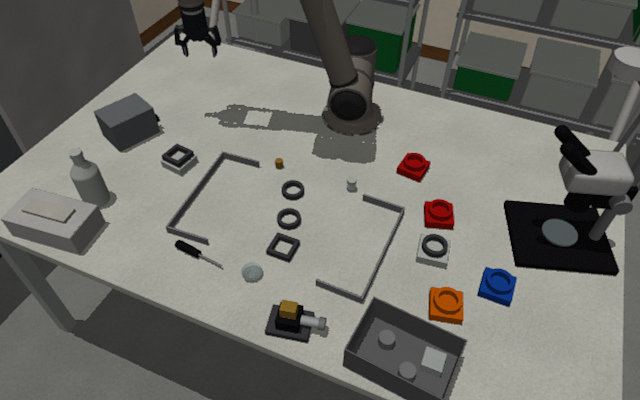

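The white sample ring is at px (223,205), so the left pen takes rings. The sample frame is at (470,206), so the right pen takes the frame. The loose frame is at (334,160) and the rings at (344,188) and (356,218). The jar (310,245), weight (382,243), dish (345,129) and screwdriver (~395,126) are all clear of the strip.

```bash
cat > h.py <<'E'
import numpy as np,cv2
from plant import env,viewer
def ray(f,px,z):
    p=np.atleast_2d(np.asarray(px,float)); P=np.asarray(f["pose"])
    d=np.c_[(p[:,0]-f["cx"])/f["fx"],(p[:,1]-f["cy"])/f["fy"],np.ones(len(p))]@P[:3,:3].T
    return P[:3,3]+d*((z-P[2,3])/d[:,2])[:,None]
def proj(f,X):
    P=np.asarray(f["pose"]); c=(np.atleast_2d(X)-P[:3,3])@P[:3,:3]
    return np.c_[f["fx"]*c[:,0]/c[:,2]+f["cx"],f["fy"]*c[:,1]/c[:,2]+f["cy"]]
def inserts(f,roi,thr=90):
    """dark outlines with a hole inside roi (x0,y0,x1,y1); centre from hole+outer"""
    x0,y0,x1,y1=roi; g=cv2.cvtColor(f["image"],cv2.COLOR_RGB2GRAY)[y0:y1,x0:x1]
    g=cv2.resize(g,None,fx=4,fy=4,interpolation=cv2.INTER_CUBIC)
    m=(g<thr).astype(np.uint8)
    cs,h=cv2.findContours(m,cv2.RETR_CCOMP,cv2.CHAIN_APPROX_NONE); out=[]
    for i,c in enumerate(cs):
        if h[0][i][3]<0 and cv2.contourArea(c)>1500:
            w=lambda c:ray(f,(c[:,0]+.5)/4-.5+[x0,y0],.02)[:,:2].astype(np.float32)
            p=w(c[:,0]);r=cv2.minAreaRect(p); k=h[0][i][2]
            hr=cv2.minAreaRect(w(cs[k][:,0])) if k>=0 else None
            fill=cv2.contourArea(p)/(r[1][0]*r[1][1]+1e-9)
            out.append((np.round(r[0],4),np.round(r[1],3),round(r[2],1),round(fill,2),hr and (np.round(hr[0],4),np.round(hr[1],3))))
    return out
E
python3 - <<'E'
from h import *
for n,roi in(("top",(305,138,385,234)),("scene",(255,170,320,270))):
    f=viewer.grab_frame(n)
    for o in inserts(f,roi):print(n,o)
f=viewer.grab_frame("top")
# pen corners (wall tops), pixels read from picture
for nm,p in(("L far end",(297,141)),("L far corner",(260,141)),("L near corner",(260,237)),("L near end",(297,237)),("R far end",(390,138)),("R far corner",(428,136)),("R near corner",(437,232)),("R near end",(398,234))):print(nm,ray(f,p,.028)[0,:2].round(3))
for nm,p,z in(("jar",(310,245),.045),("weight",(382,243),.03),("dish",(345,129),.016),("sdr",(395,126),.01),("sring",(223,205),.05),("sframe",(470,206),.05)):print(nm,ray(f,p,z)[0,:2].round(3))
x=cv2.resize(f["image"][110:260,230:450,::-1],None,fx=3.6,fy=3.6,interpolation=cv2.INTER_CUBIC);cv2.imwrite("pics/crop1.png",x)
E
```

```text
Traceback (most recent call last):
  File "h.py", line 19, in inserts
    p=w(c[:,0]);r=cv2.minAreaRect(p); k=h[0][i][2]
  File "h.py", line 18, in <lambda>
    w=lambda c:ray(f,(c[:,0]+.5)/4-.5+[x0,y0],.02)[:,:2].astype(np.float32)
                     ~~~~~~~~~~~~~~~~^~~~~~~~
ValueError: operands could not be broadcast together with shapes (233,) (2,)
```

```bash
sed -i 's/(c\[:,0\]+.5)/(c+.5)/' h.py
python3 - <<'E'
from h import *
for n,roi in(("top",(305,138,385,234)),("scene",(255,170,320,270))):
    f=viewer.grab_frame(n)
    for o in inserts(f,roi):print(n,o)
f=viewer.grab_frame("top")
for nm,p in(("L far end",(297,141)),("L far corner",(260,141)),("L near corner",(260,237)),("L near end",(297,237)),("R far end",(390,138)),("R far corner",(428,136)),("R near corner",(437,232)),("R near end",(398,234))):print(nm,ray(f,p,.028)[0,:2].round(3))
for nm,p,z in(("jar",(310,245),.045),("weight",(382,243),.03),("dish",(345,129),.016),("sdr",(395,126),.01),("sring",(223,205),.05),("sframe",(470,206),.05)):print(nm,ray(f,p,z)[0,:2].round(3))
x=cv2.resize(f["image"][110:260,230:450,::-1],None,fx=3.6,fy=3.6,interpolation=cv2.INTER_CUBIC);cv2.imwrite("pics/crop1.png",x)
E
```

```text
top (array([ 0.4444, -0.0319]), array([0.073, 0.073]), 43.6, 0.77, (array([ 0.4442, -0.0312]), array([0.047, 0.049])))
top (array([0.5564, 0.0085]), array([0.072, 0.074]), 43.3, 0.78, (array([0.5557, 0.0087]), array([0.048, 0.046])))
top (array([0.6579, 0.0406]), array([0.077, 0.077]), 89.9, 0.93, (array([0.6582, 0.0401]), array([0.048, 0.049])))
scene (array([0.6683, 0.0404]), array([0.084, 0.08 ]), 0.2, 0.94, (array([0.6689, 0.0406]), array([0.041, 0.044])))
scene (array([0.5674, 0.0095]), array([0.084, 0.071]), 26.8, 0.79, (array([0.5672, 0.0096]), array([0.042, 0.041])))
scene (array([ 0.4556, -0.0315]), array([0.086, 0.07 ]), 24.7, 0.81, (array([ 0.4561, -0.0308]), array([0.039, 0.039])))
L far end [0.728 0.17 ]
L far corner [0.731 0.304]
L near corner [0.387 0.308]
L near end [0.384 0.177]
R far end [ 0.729 -0.162]
R far corner [ 0.733 -0.297]
R near corner [ 0.391 -0.315]
R near end [ 0.387 -0.179]
jar [0.356 0.131]
weight [ 0.357 -0.122]
dish [ 0.77  -0.004]
sdr [ 0.777 -0.185]
sring [0.502 0.433]
sframe [ 0.479 -0.425]
```

View pics/crop1.png

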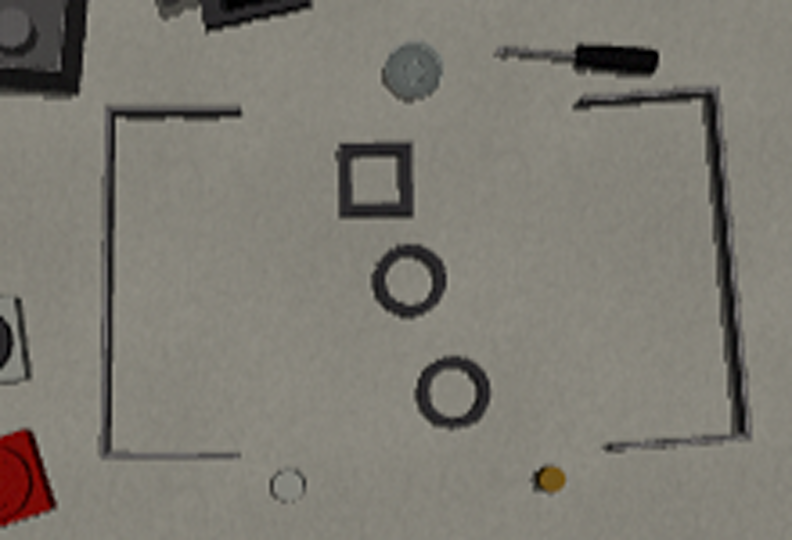

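Measured against the given sizes, the outlines come out right (72–77 mm). The rings are at (0.444,-0.031) and (0.556,0.009), and the frame is at (0.658,0.040), unrotated. The left mouth is at y≈0.173 and the right mouth at y≈-0.17. I'll square the tool to the world first and close the fingers.

```bash
python3 -m inch '{"offset":[[0,0,0],[0,0,0],[0,0,0],[0,0,0]],"delta_rot":[[0,0,5.75],[0,0,5.75],[0,0,5.75],[0,0,5.75]],"grip":[0,0,0,0]}' 40
python3 -m inch '{"offset":[[0.015,-0.028,0],[0.015,-0.028,0],[0.015,-0.028,0],[0.015,-0.028,0],[0.015,-0.028,0],[0.015,-0.028,0],[0.015,-0.028,0],[0.015,-0.028,0]],"delta_rot":[[0,0,0],[0,0,0],[0,0,0],[0,0,0],[0,0,0],[0,0,0],[0,0,0],[0,0,0]],"grip":[0,0,0,0,0,0,0,0]}'
python3 -m inch '{"offset":[[0.015,-0.028,0],[0.015,-0.028,0],[0.015,-0.028,0],[0.015,-0.028,0],[0.015,-0.028,0],[0.015,-0.028,0],[0.015,-0.028,0],[0.014,-0.028,0],[0,0,0],[0,0,0]],"delta_rot":[[0,0,0],[0,0,0],[0,0,0],[0,0,0],[0,0,0],[0,0,0],[0,0,0],[0,0,0],[0,0,0],[0,0,0]],"grip":[0,0,0,0,0,0,0,0,0,0]}'
```

```text
time: 0.63
position: [0.2049, -0.4834, 0.2312]
tcp_rot: [-3.142, 0.0, -0.006]
contact_force: [0.7, 0.5, 0.2]
width: 0.0386
grip_force: 0.0
time: 1.3
position: [0.3254, -0.2581, 0.2314]
tcp_rot: [3.141, -0.0, -0.001]
contact_force: [0.7, -0.5, 0.5]
width: -0.0002
grip_force: 0.0
time: 2.13
position: [0.4444, -0.0343, 0.2312]
tcp_rot: [3.141, 0.0, 0.003]
contact_force: [-0.0, 0.3, 0.9]
width: 0.0003
grip_force: 0.0
```

```bash
python3 -m inch '{"offset":[[0,-0.003,0.03],[0,0,0.03],[0,0,0.03],[0,0,0.03],[0,0,0.03],[0,0,0.03],[0,0,0.015],[0,0,0]],"delta_rot":[[0,0,0],[0,0,0],[0,0,0],[0,0,0],[0,0,0],[0,0,0],[0,0,0],[0,0,0]],"grip":[0,0,0,0,0,0,0,0]}'
python3 - <<'E'
from h import *
f=viewer.grab_frame("wrist");cv2.imwrite("pics/w1.png",f["image"][:,:,::-1])
E
```

```text
time: 2.8
position: [0.4416, -0.0332, 0.0336]
tcp_rot: [-3.14, 0.006, -0.002]
contact_force: [-0.4, -0.0, 0.2]
width: -0.0001
grip_force: 0.0
```

View pics/w1.png

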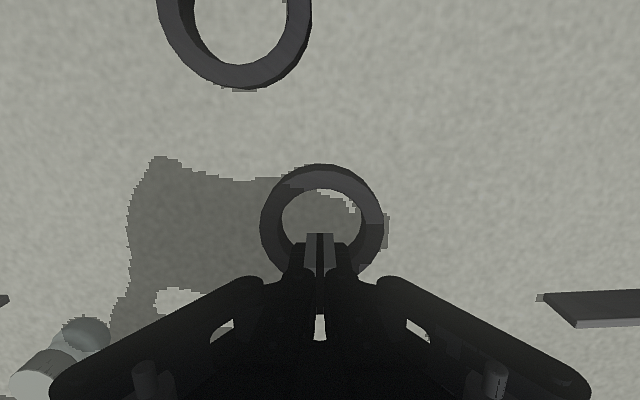

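The wrist view shows the finger tips (320,235) over the near ring's hole (columns 282–362), centred sideways. I'll go down into the hole.

```bash
python3 -m inch '{"offset":[[0.003,0,0.009],[0,0,0.009],[0,0,0.009],[0,0,0],[0,0,0]],"delta_rot":[[0,0,0],[0,0,0],[0,0,0],[0,0,0],[0,0,0]],"grip":[0,0,0,0,0]}'
```

```text
time: 3.27
position: [0.4469, -0.0325, 0.0091]
tcp_rot: [-3.142, 0.001, -0.001]
contact_force: [0.2, -0.1, -0.4]
width: -0.0
grip_force: 0.0
```

```bash
python3 -m inch '{"offset":[[0,-0.006,0],[0,-0.01,0],[0,-0.013,0],[0.001,-0.013,0],[0.001,-0.013,0],[0.001,-0.013,0],[0.001,-0.013,0],[0.001,-0.013,0],[0.001,-0.013,0],[0.001,-0.013,0],[0.001,-0.013,0],[0.001,-0.013,0]],"delta_rot":[[0,0,0],[0,0,0],[0,0,0],[0,0,0],[0,0,0],[0,0,0],[0,0,0],[0,0,0],[0,0,0],[0,0,0],[0,0,0],[0,0,0]],"grip":[0,0,0,0,0,0,0,0,0,0,0,0]}'
python3 -m inch '{"offset":[[0.001,-0.013,0],[0.001,-0.013,0],[0.001,-0.013,0],[0.001,-0.013,0],[0.001,-0.013,0],[0,-0.013,0],[0,-0.013,0],[0,-0.013,0],[0,-0.013,0],[0,-0.009,0],[0,-0.004,0],[0,0,0]],"delta_rot":[[0,0,0],[0,0,0],[0,0,0],[0,0,0],[0,0,0],[0,0,0],[0,0,0],[0,0,0],[0,0,0],[0,0,0],[0,0,0],[0,0,0]],"grip":[0,0,0,0,0,0,0,0,0,0,0,0]}'
```

```text
time: 4.27
position: [0.4561, 0.115, 0.0097]
tcp_rot: [3.142, -0.001, 0.0]
contact_force: [0.4, 0.0, -0.1]
width: 0.0002
grip_force: 0.3
time: 5.27
position: [0.4612, 0.2444, 0.0093]
tcp_rot: [-3.141, -0.0, 0.001]
contact_force: [-0.6, 0.3, 0.9]
width: 0.0002
grip_force: 0.0
```

```bash
python3 -m inch '{"offset":[[0,0.007,0],[0,0.006,0],[0,0,0],[0,0,-0.015],[0,0,-0.025],[0,0,-0.025],[0,0.03,0],[0,0.035,0],[0,0.035,0],[0,0.035,0],[0,0,0]],"delta_rot":[[0,0,0],[0,0,0],[0,0,0],[0,0,0],[0,0,0],[0,0,0],[0,0,0],[0,0,0],[0,0,0],[0,0,0],[0,0,0]],"grip":[0,0,0,0,0,0,0,0,0,0,0]}'
python3 - <<'E'
from h import *
f=viewer.grab_frame("top");cv2.imwrite("pics/t2.png",cv2.resize(f["image"][110:260,230:450,::-1],None,fx=3.6,fy=3.6))
for o in inserts(f,(264,146,310,234)):print(o)
E
```

```text
time: 6.18
position: [0.4611, 0.0901, 0.0743]
tcp_rot: [3.14, 0.0, -0.006]
contact_force: [0.2, -0.7, 0.2]
width: 0.0
grip_force: 0.0
(array([0.47  , 0.2009]), array([0.139, 0.146]), 88.8, 0.68, (array([0.4762, 0.1662]), array([0.002, 0.006])))
```

View pics/t2.png

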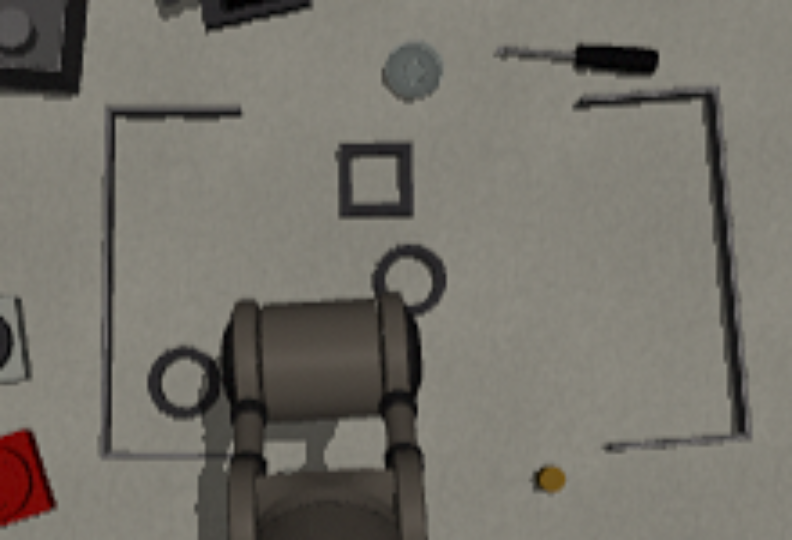

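The first ring, at crop (184,382), is wholly inside the left pen, about 20 mm past the mouth, and nothing else has moved. Next is the middle ring.

```bash
python3 -m inch '{"offset":[[0.024,0.02,0],[0.024,0.02,0],[0.024,0.02,0],[0.023,0.021,0],[0,0,0],[0,0,0.02],[0,0,0.02],[0,0,0]],"delta_rot":[[0,0,0],[0,0,0],[0,0,0],[0,0,0],[0,0,0],[0,0,0],[0,0,0],[0,0,0]],"grip":[0,0,0,0,0,0,0,0]}'
```

```text
time: 6.9
position: [0.5535, 0.0151, 0.031]
tcp_rot: [-3.141, 0.007, -0.001]
contact_force: [-0.5, -0.4, -0.9]
width: -0.0003
grip_force: 0.0
```

```bash
python3 -m inch '{"offset":[[0.002,0.005,0],[0,0,0],[0,0,0]],"delta_rot":[[0,0,0],[0,0,0],[0,0,0]],"grip":[0,0,0]}'
```

```text
time: 7.15
position: [0.5591, 0.0093, 0.0355]
tcp_rot: [3.141, -0.002, -0.001]
contact_force: [0.2, 0.0, 1.1]
width: 0.0006
grip_force: 0.0
```

```bash
python3 -m inch '{"offset":[[-0.002,0,0.009],[0,0,0.009],[0,0,0.009],[0,0,0],[0,0,0]],"delta_rot":[[0,0,0],[0,0,0],[0,0,0],[0,0,0],[0,0,0]],"grip":[0,0,0,0,0]}'
python3 -m inch '{"offset":[[0,-0.006,0],[0,-0.01,0],[0,-0.013,0],[0.001,-0.013,0],[0.001,-0.013,0],[0.001,-0.013,0],[0.001,-0.013,0],[0.001,-0.013,0],[0.001,-0.013,0],[0.001,-0.013,0],[0.001,-0.013,0],[0.001,-0.013,0]],"delta_rot":[[0,0,0],[0,0,0],[0,0,0],[0,0,0],[0,0,0],[0,0,0],[0,0,0],[0,0,0],[0,0,0],[0,0,0],[0,0,0],[0,0,0]],"grip":[0,0,0,0,0,0,0,0,0,0,0,0]}'
```

```text
time: 7.57
position: [0.5555, 0.0095, 0.0064]
tcp_rot: [-3.141, 0.002, -0.001]
contact_force: [0.9, 0.2, 1.2]
width: 0.0001
grip_force: 0.0
time: 8.57
position: [0.5654, 0.1566, 0.0073]
tcp_rot: [3.141, -0.0, -0.001]
contact_force: [-0.5, -0.9, 1.0]
width: -0.0003
grip_force: 0.6
```

```bash
python3 -m inch '{"offset":[[0.001,-0.013,0],[0.001,-0.013,0],[0.001,-0.013,0],[0,-0.013,0],[0,-0.013,0],[0,-0.013,0],[0,-0.009,0],[0,-0.004,0],[0,0,0]],"delta_rot":[[0,0,0],[0,0,0],[0,0,0],[0,0,0],[0,0,0],[0,0,0],[0,0,0],[0,0,0],[0,0,0]],"grip":[0,0,0,0,0,0,0,0,0]}'
python3 -m inch '{"offset":[[0,0.007,0],[0,0.006,0],[0,0,0],[0,0,-0.015],[0,0,-0.025],[0,0,-0.025],[0,0.03,0],[0,0.035,0],[0,0.035,0],[0,0.035,0],[0,0.02,0],[0,0,0]],"delta_rot":[[0,0,0],[0,0,0],[0,0,0],[0,0,0],[0,0,0],[0,0,0],[0,0,0],[0,0,0],[0,0,0],[0,0,0],[0,0,0],[0,0,0]],"grip":[0,0,0,0,0,0,0,0,0,0,0,0]}'
```

```text
time: 9.32
position: [0.5681, 0.2475, 0.0071]
tcp_rot: [-3.141, 0.0, 0.001]
contact_force: [-0.1, -0.6, -0.2]
width: 0.0002
grip_force: 0.0
time: 10.32
position: [0.5683, 0.0736, 0.0725]
tcp_rot: [3.141, -0.0, -0.006]
contact_force: [-0.2, -0.3, -0.7]
width: -0.0002
grip_force: 0.0
```

```bash
python3 -m inch '{"offset":[[0.03,0.012,0],[0.03,0.011,0],[0.03,0.011,0],[0,0,0],[0,0,0],[0,0,0.02],[0,0,0.017],[0,0,0],[0,0,0],[0,0,0]],"delta_rot":[[0,0,0],[0,0,0],[0,0,0],[0,0,0],[0,0,0],[0,0,0],[0,0,0],[0,0,0],[0,0,0],[0,0,0]],"grip":[0,0,0,0,0,0,0,0,0,0]}'
python3 - <<'E'
from h import *
f=viewer.grab_frame("wrist");cv2.imwrite("pics/w3.png",f["image"][:,:,::-1])
f=viewer.grab_frame("top");cv2.imwrite("pics/t3.png",cv2.resize(f["image"][110:260,230:450,::-1],None,fx=3.6,fy=3.6))
E
```

```text
time: 11.15
position: [0.6582, 0.0448, 0.0363]
tcp_rot: [3.142, -0.001, -0.0]
contact_force: [1.0, 0.4, -0.0]
width: 0.0002
grip_force: 0.0
```

View pics/w3.png

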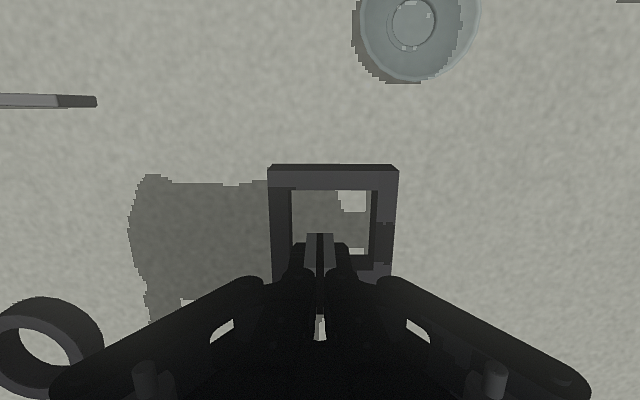

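View pics/t3.png

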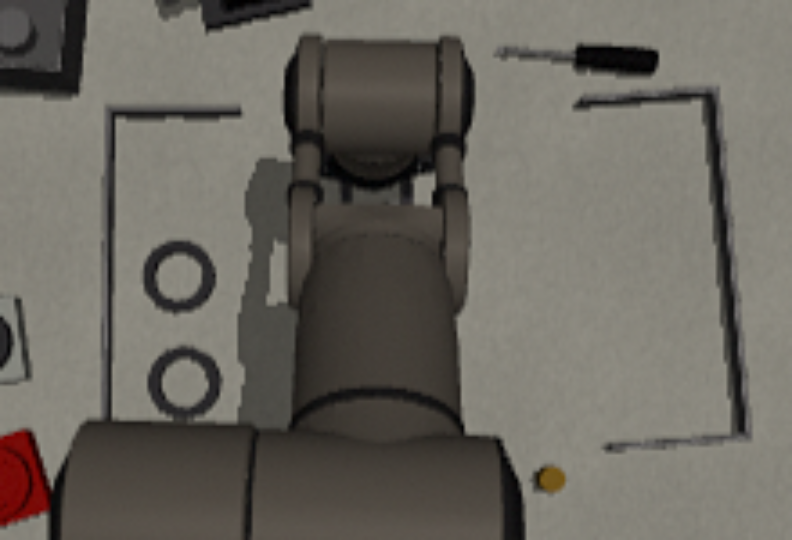

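Both rings sit inside the left pen, at crop (179,276) and (184,382). In the wrist view the frame's hole is centred near column 333, against the tip at 320, so I'll correct by 5 mm toward -y, go down and drag into the right pen.

```bash
python3 -m inch '{"offset":[[0,0.005,0],[0,0,0],[0,0,0.009],[0,0,0.01],[0,0,0.009],[0,0,0],[0,0,0]],"delta_rot":[[0,0,0],[0,0,0],[0,0,0],[0,0,0],[0,0,0],[0,0,0],[0,0,0]],"grip":[0,0,0,0,0,0,0]}'
python3 -m inch '{"offset":[[0,0.006,0],[0,0.01,0],[0,0.013,0],[0,0.013,0],[0,0.013,0],[0,0.013,0],[0,0.013,0],[0,0.013,0],[0,0.013,0],[0,0.013,0],[0,0.013,0],[0,0.013,0]],"delta_rot":[[0,0,0],[0,0,0],[0,0,0],[0,0,0],[0,0,0],[0,0,0],[0,0,0],[0,0,0],[0,0,0],[0,0,0],[0,0,0],[0,0,0]],"grip":[0,0,0,0,0,0,0,0,0,0,0,0]}'
```

```text
time: 11.83
position: [0.6573, 0.0394, 0.0058]
tcp_rot: [-3.142, 0.003, -0.001]
contact_force: [0.9, 0.3, -0.1]
width: -0.0001
grip_force: 0.0
time: 12.83
position: [0.6581, -0.108, 0.0073]
tcp_rot: [3.142, 0.0, -0.001]
contact_force: [0.1, 1.2, 2.0]
width: -0.0004
grip_force: 0.7
```

```bash
python3 -m inch '{"offset":[[0,0.013,0],[0,0.013,0],[0,0.013,0],[0,0.013,0],[0,0.013,0],[0,0.013,0],[0,0.013,0],[0,0.013,0],[0,0.013,0],[0,0.012,0],[0,0.007,0],[0,0.003,0]],"delta_rot":[[0,0,0],[0,0,0],[0,0,0],[0,0,0],[0,0,0],[0,0,0],[0,0,0],[0,0,0],[0,0,0],[0,0,0],[0,0,0],[0,0,0]],"grip":[0,0,0,0,0,0,0,0,0,0,0,0]}'
python3 -m inch '{"offset":[[0,-0.007,0],[0,-0.006,0],[0,0,0],[0,0,-0.015],[0,0,-0.025],[0,0,-0.03],[0,0,-0.03],[0,0,-0.03],[-0.03,-0.02,-0.01],[-0.03,-0.02,0],[-0.03,-0.02,0],[0,0,0]],"delta_rot":[[0,0,0],[0,0,0],[0,0,0],[0,0,0],[0,0,0],[0,0,0],[0,0,0],[0,0,0],[0,0,0],[0,0,0],[0,0,0],[0,0,0]],"grip":[0,0,0,0,0,0,0,0,0,0,0,0]}'
python3 -m inch '{"offset":[[-0.03,-0.03,0],[-0.03,-0.03,0],[-0.03,-0.03,0],[-0.03,-0.03,0],[-0.03,-0.01,0],[0,0,0]],"delta_rot":[[0,0,0],[0,0,0],[0,0,0],[0,0,0],[0,0,0],[0,0,0]],"grip":[0,0,0,0,0,0]}'
python3 - <<'E'
from h import *
f=viewer.grab_frame("top");cv2.imwrite("pics/t4.png",cv2.resize(f["image"][110:260,230:450,::-1],None,fx=3.6,fy=3.6))
E
```

```text
time: 13.83
position: [0.6578, -0.2473, 0.0071]
tcp_rot: [3.141, -0.0, -0.002]
contact_force: [1.4, 1.9, 1.2]
width: -0.0001
grip_force: 0.7
time: 14.83
position: [0.5607, -0.1669, 0.1458]
tcp_rot: [-3.137, 0.01, 0.002]
contact_force: [1.5, 0.0, -1.1]
width: -0.0001
grip_force: 0.0
time: 15.33
position: [0.4142, -0.0411, 0.1467]
tcp_rot: [-3.14, 0.006, 0.003]
contact_force: [0.4, 0.3, -0.1]
width: 0.0001
grip_force: 0.0
```

View pics/t4.png

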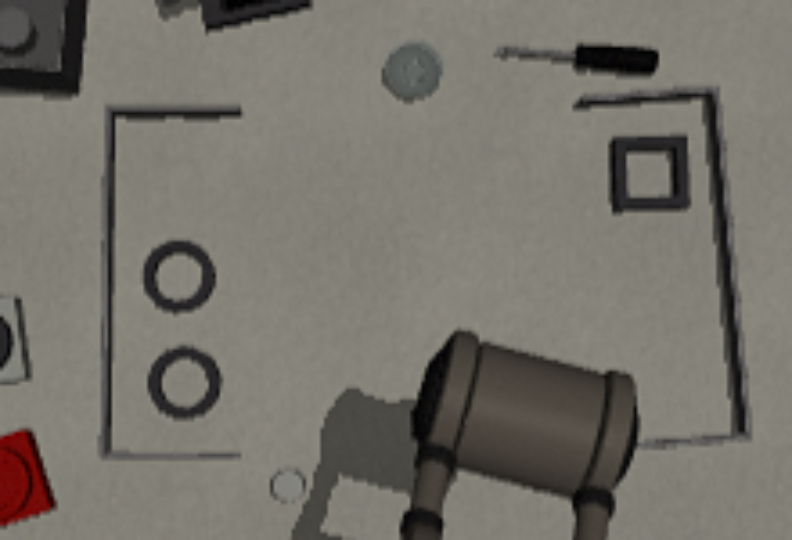

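The frame is at crop (649,174), about 24 mm past the right mouth line. Both rings are still well inside the left pen, and the dish, jar and screwdriver haven't moved. The arm is clear of everything at z=0.147.

```bash
python3 -c "
from plant import env
print(env.close_job())"
```

```text
the job is handed in; nothing more can be done
None
```

Job handed in after about 15 s of robot time: both rings are inside the left pen and the frame inside the right, each about 20 mm past the mouth; the dish, jar and screwdriver are where they were, and the weight was hidden behind the arm in the last picture, but nothing was moved near it.

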